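Let the last two tabs out of the dishwasher-tab dispenser

ROBOT

A 6-joint arm with a two-finger parallel gripper is mounted at the origin on the work surface. World frame = base frame: x ahead of the robot, y to its left, z up, the work surface at z = 0. Lengths are in m, angles in degrees, forces in N, time in s.
With the tool pointing down it reaches from about 0.325 to 0.775 m from the base axis. Payload 9.3 kg.
Tool frame: the origin (TCP) lies on the front face of the gripper's body, between the roots of the fingers; the fingertips stand 73 mm ahead of it and the grasp point (between the pads) lies 54 mm ahead of it; z points along the fingers, y is the direction in which the jaws open and shut (so a half turn about z gives the same grasp; the last joint's range is limited). The gripper opens to 85 mm and grips with 20 to 120 N. Pads are 22 mm wide; open, the fingers measure 114 mm over their backs; the gripper's body (76 mm by 85 mm) begins 54 mm behind the grasp point. The pads swing forward as they close: fully open they stand 13 mm farther back than shut.
Start: joints at [-82.082, 14.817, 1.232, 76.415, 0, 81.257], TCP at [0.158, -0.527, 0.304] pointing down, gripper open.
Joint ranges: [-174.27, 174.27], [-52.1, 104.24], [-59.71, 78.15], [-110.17, 111.67], [-87.03, 83.33], [-180, 180]. Speed limits (degrees/s): [127.2, 127.2, 159.86, 180, 180, 180].

INTERFACE

Orientations are given as a 3x3 rotation matrix whose columns are the frame's x, y, z axes.
In Python, from workcell import move_to, move_l, goto_joints, grip, sleep, inverse_kinematics, get_obs, camera, MotionError, sign_off gives the robot as it stands. Calls block until the motion is done:
- move_to(position, orientation): joint-space move of the TCP to a pose.
- move_l(position, velocity=0.15, rotation=None, contact_N=None): straight line of the TCP; rotation=None keeps the orientation; velocity is the mean speed in m/s. With contact_N (N) it stops when the force on the tool has changed by that much, and returns True; else False.
- goto_joints(angles): joint-space move.
- grip(opening, newtons=None): finger opening in m; newtons is the grip in N (None keeps the last); returns when the fingers have stopped.
- sleep(seconds).
- inverse_kinematics(position, orientation): joint angles nearest the present ones, or None.
- get_obs(): the state.
- camera(name): name is "scene" or "top" or "wrist"; returns a dict with "img" (384x512x3 uint8, red, green, blue), "fx", "fy", "cx", "cy" (pixels), "k1" (the pictures are not rectified: a ray, as slopes to the right and down, at radius r is drawn at 1 + k1 r^2 times it, then the intrinsics apply), "cam_to_world" (4x4, takes a point from camera to world coordinates); the wrist camera has in their place "tool_from_camera" (4x4, takes a point from camera to tool coordinates, whose origin is the TCP and whose axes are the flange's). Camera axes: x right, y down, z forward; pixel columns grow to the right and rows downward; lengths in m; the calibration is good to about 2 mm. A picture is of the moment at which its call begins: read the wrist's pose just before it. There is no depth.
A pose or a line that the arm cannot do raises MotionError and nothing moves.
- sign_off(): hands the job in, once; it reports no verdict.
The state is a dict: "time_s": time; "joint_pos": joint angles; "joint_vel": joint speeds; "joint_efforts": joint torques, N m; "tool_pos": TCP position; "eef_rot": TCP orientation; "wrist_force": force on the tool from outside, world axes, zero at the start; "moment": the same for the moment, N m; "grip_width": finger opening in m.
Only numpy, scipy, OpenCV 4.12 (cv2) and the standard library are available. Lean on these libraries where they do the work, as an engineer would, in place of code of your own. Each camera call takes 0.05 s, during which the arm holds its last target. There are 200 camera calls.

TASK

The white dishwasher-tab dispenser is being emptied for cleaning: with a fingertip, press the dark lever's paddle all the way down and keep it down until both of the tabs left inside have slid out under the gate and into the catch tray, then let the lever come right back up so that the gate is shut. Leave the tabs lying in the tray without touching them, and do not disturb the cutlery basket, filter, brush or drying rack.

Things in the scene. Friction and masses are not known exactly. Their poses are not given: they have to be found in the camera images.
- dispenser: White plastic gravity dispenser for dishwasher tabs, stuck fast to the counter, 290 mm long (its x), 114 mm wide (y), 196 mm tall. Origin on the counter below the gate; z up; -x is its front, the way the tabs slide. Clear-lidded hopper at x 30 to 140 mm, then a chute 34 mm wide sloping 30 degrees down to the front, under the lever, into the catch tray
- tray (a point): Middle of the catch tray's floor, 6 mm above the counter; the open tray reaches 46 mm fore and aft of it (dispenser x) and 44 mm to each side, rim 34 mm above the counter. Once the gate is up the tabs slide here by their own weight within about a second
- paddle (a point): Centre of the top face of the lever's paddle, a dark plate 36 mm (dispenser x) by 66 mm (y) by 5 mm, over the tray. Lever up: 104 mm in front (-x) of the gate, 95 mm above the counter, front edge leaning up 0.27 rad. Lever fully down: 64 mm above the counter, 5 mm farther forward, front edge leaning down 0.28 rad. Nothing stands above it; the hopper's front is 130 mm behind it
- lever (a joint): Dark one-piece rocking lever on an axle across the chute, 70 mm above the counter: paddle in front, gate plate behind. Radians: 0 is paddle up, gate shut; 0.55 is the stop, paddle fully down (31 mm of travel), gate lifted 31 mm. A tab can pass above about 0.4. A spring brings it back up: about 2 N at the paddle to start, 4 N at the stop
- tab1: Dishwasher tab, blue and white with a red dot, 36 x 26 x 16 mm, 20 g; origin at the centre of its underside. It starts in the chute against the gate (dispenser x about 26 mm)
- tab2: A second tab, just like the first; it starts behind the first (dispenser x about 57 mm)
- basket: Loose grey plastic cutlery basket, 240 x 140 mm, 115 mm tall with a handle up to 191 mm; origin at the centre of its underside. Leave alone
- filter: Loose round stainless filter standing upright, 84 mm across its grey top, 108 mm tall; origin at the centre of its underside. Leave alone
- brush: Loose green silicone brush lying along its x, 227 mm long, 46 mm wide, 35 mm tall; head at +x; origin on the counter under its middle. Leave alone
- rack: Loose blue plastic drying rack with two white plates, 300 mm (x) by 210 mm (y), pegs 98 mm and plates 230 mm tall; origin at the centre of its underside. Leave alone

How it is judged (in metres and radians):
On the way:
1. a finger holds the lever fully down with both tabs out in the catch tray (value of joint lever above 0.5 rad and contact force between the fingers and lever above 0.5 N and x of tab1 in the frame of dispenser between -0.15 and -0.05 m and y of tab1 in the frame of dispenser between -0.05 and 0.05 m and z of each of tab1, tab2 in the frame of dispenser below 0.06 m and x of tab2 in the frame of dispenser between -0.15 and -0.05 m and y of tab2 in the frame of dispenser between -0.05 and 0.05 m), for 0.2 s.
At the end, for the whole second after the job is handed in: Both tabs lie at rest in the catch tray (their origins within the tray, less than 60 mm above the counter), the lever is back up (below 0.04 rad) with the gate shut, and the basket, filter, brush and rack are within 20 mm of where they began (value of joint lever below 0.04 rad and x of tab1 in the frame of dispenser between -0.15 and -0.05 m and y of tab1 in the frame of dispenser between -0.05 and 0.05 m and z of each of tab1, tab2 in the frame of dispenser below 0.06 m and x of tab2 in the frame of dispenser between -0.15 and -0.05 m and y of tab2 in the frame of dispenser between -0.05 and 0.05 m and linear speed of each of tab1, tab2 below 0.02 m/s and distance of each of basket, filter, brush, rack from where it was at the start of the episode below 0.02 m); the robot touches nothing.
It fails at once if the basket, filter, brush or drying rack is pushed or lifted more than 20 mm from its place (distance of any of basket, filter, brush, rack from where it was at the start of the episode above 0.02 m).
It fails at once if the robot touches a tab (contact force between any of the fingers, the arm and tab1 above 0.3 N or contact force between any of the fingers, the arm and tab2 above 0.3 N).
It fails at once if a tab is lifted (height (world z) of any of tab1, tab2 above 0.12 m).
It also fails if it takes over 38 s, if anything falls off the work surface, if the arm or the gripper's body presses on something with over 40 N, if the wrist force passes 120 N, or if a joint passes its speed limit or range.

## Working session

There is one attempt and no reset: what is moved stays moved. The work goes in short steps, each a Python script; the robot and the scene stay as the last script left them, time stands still between calls to the robot, and variables do not carry over. Pictures are saved under pics/ and viewed, about 8 in all and at most 12, crops included, and the job is handed in when it is done.

```bash
mkdir -p pics; cat > h.py <<'E'
import numpy as np, cv2, pickle
from workcell import *
def snap(n,f):
    o=get_obs(); c=camera(n); c['obs']=o
    if 'cam_to_world' not in c:
        T=np.eye(4);T[:3,:3]=o['eef_rot'];T[:3,3]=o['tool_pos'];c['cam_to_world']=T@np.array(c['tool_from_camera'])
    cv2.imwrite(f'pics/{f}.png',c['img'][:,:,::-1]); pickle.dump(c,open(f'pics/{f}.pkl','wb')); return c
def ray(c,u,v):
    K=np.array([[c['fx'],0,c['cx']],[0,c['fy'],c['cy']],[0,0,1.]])
    p=cv2.undistortPoints(np.array([[[u,v]]],float),K,np.array([c['k1'],0,0,0.]))[0,0]
    T=np.array(c['cam_to_world']); return T[:3,3],T[:3,:3]@np.array([p[0],p[1],1])
def onz(c,u,v,z):
    o,d=ray(c,u,v); return o+d*(z-o[2])/d[2]
def two(c1,p1,c2,p2):
    o1,d1=ray(c1,*p1);o2,d2=ray(c2,*p2)
    s=np.linalg.lstsq(np.c_[d1,-d2],o2-o1,rcond=None)[0]
    a,b=o1+s[0]*d1,o2+s[1]*d2; return (a+b)/2,np.linalg.norm(a-b)
E
python3 - <<'E'
from h import *
a=snap('scene','s0');b=snap('top','t0')
im=np.hstack([a['img'],b['img']])[:,:,::-1]
cv2.imwrite('pics/both.png',cv2.resize(im,(800,300)))
print(a['cam_to_world'],b['cam_to_world'],get_obs()['time_s'])
E
```

```text
[[-0.67664637  0.47852244 -0.55961234  1.343613  ]
 [ 0.73627472  0.43248567 -0.52043798  0.75023452]
 [-0.00701693 -0.76418088 -0.64496383  1.03490579]
 [ 0.          0.          0.          1.        ]] [[ 0.00311161 -0.9978752   0.06507992  0.42973775]
 [-0.99987405 -0.00411747 -0.01532747  0.03720543]
 [ 0.01556287 -0.06502403 -0.99776233  1.32170576]
 [ 0.          0.          0.          1.        ]] 0.1
```

View pics/t0.png

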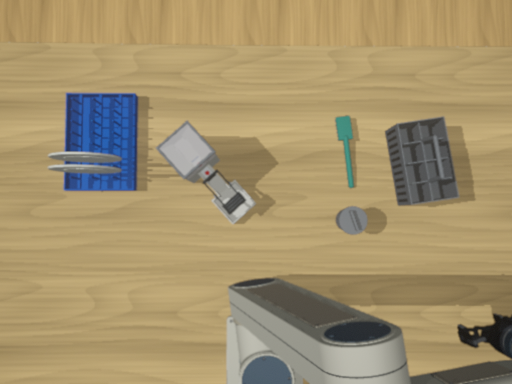

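View pics/s0.png

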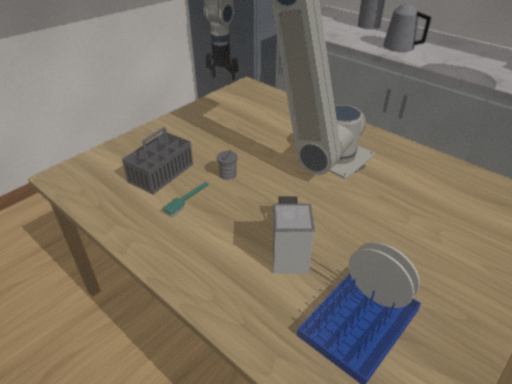

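The top view shows the dispenser with its hopper at about (187,152) and the dark paddle at about (233,202), opening toward the robot. The scene view shows the paddle at about (288,200), partly hidden by the hopper. The basket, filter and brush are to the right and the rack to the left, all well clear. Next I measure the paddle.

```bash
python3 - <<'E'
from h import *
L=lambda f:pickle.load(open(f'pics/{f}.pkl','rb'))
t,s=L('t0'),L('s0')
def blob(c,x0,x1,y0,y1,th):
    g=c['img'].max(2); m=np.zeros(g.shape,np.uint8); m[y0:y1,x0:x1]=(g[y0:y1,x0:x1]<th)*255
    n,l,st,ce=cv2.connectedComponentsWithStats(m)
    i=1+st[1:,4].argmax(); cs=cv2.findContours((l==i).astype(np.uint8),0,2)[0]
    return ce[i],st[i],cv2.boxPoints(cv2.minAreaRect(cs[0]))
pt,st,bt=blob(t,215,255,185,222,85); ps,ss,bs=blob(s,270,310,190,215,85)
print(pt,st,bt.tolist());print(ps,ss)
P=onz(t,*pt,.095);print('paddle',P, 'two',two(t,pt,s,ps))
B=np.array([onz(t,*p,.095)[:2] for p in bt]);print(B, [np.linalg.norm(B[i]-B[i-1]) for i in range(4)])
# hopper top
cv2.imwrite('pics/c0.png',np.hstack([cv2.resize(t['img'][110:230,145:265,::-1],(400,400),interpolation=2),cv2.resize(s['img'][180:280,245:345,::-1],(400,400),interpolation=2)]))
E
```

```text
[233.68316832 202.81188119] [223 193  22  21 202] [[222.42356872558594, 205.49415588378906], [237.98826599121094, 192.15296936035156], [244.83531188964844, 200.1411895751953], [229.27061462402344, 213.4823760986328]]
[287.432 200.024] [279 197  18   7 125]
paddle [0.45947619 0.0923692  0.095     ] two (array([0.45946276, 0.09223593, 0.09697184]), np.float64(0.00011258088524302128))
[[0.45157372 0.12501139]
 [0.49057135 0.08005275]
 [0.46735974 0.05997806]
 [0.42846424 0.10494881]] [np.float64(0.030603197879043663), np.float64(0.05951549435999063), np.float64(0.0306883080322564), np.float64(0.059457781893002215)]
```

View pics/c0.png

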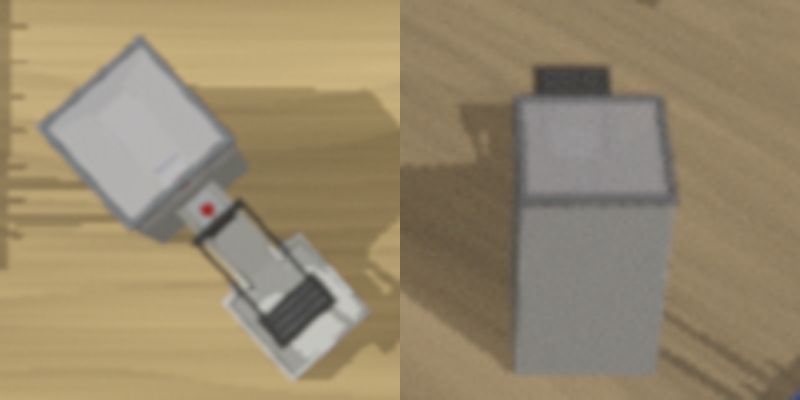

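The top-view paddle rectangle gives its centre (0.459, 0.092) and axes. The two-view height of 0.097 agrees with the text. I'll raise, swing over with the fingers shut, and take one close look.

```bash
cat >> h.py <<'E'
ex=np.array([.755,.656,0]);ex/=np.linalg.norm(ex)
P=np.array([.4595,.0922,.096])
def Rs(s):
    y=s*np.array([-ex[1],ex[0],0]);z=np.array([0,0,-1.]);return np.c_[np.cross(y,z),y,z]
E
python3 - <<'E'
from h import *
p=get_obs()['tool_pos']; move_l([p[0],p[1],.40],.25); grip(0,20)
H=[*P[:2],.26]
for s in (1,-1):
    q=inverse_kinematics(H,Rs(s));print(s,q)
s=min((1,-1),key=lambda s:np.abs((lambda q:999 if q is None else q[5])(inverse_kinematics(H,Rs(s)))))
print(s); move_to([*P[:2],.36],Rs(s)); move_l(H,.2)
w=snap('wrist','w1');o=get_obs();print(o['time_s'],o['tool_pos'],o['wrist_force'])
for f in(0,):
    T=np.linalg.inv(w['cam_to_world']);q=T[:3,:3]@P+T[:3,3];x,y=q[:2]/q[2];k=1+w['k1']*(x*x+y*y);print('pred px',w['fx']*x*k+w['cx'],w['fy']*y*k+w['cy'])
E
```

```text
1 [  1.07040362   7.96254522 -14.14331733  67.89413745   0.
 -39.91612959]
-1 [  1.07040362   7.96254522 -14.14331733  67.89413745   0.
 140.08387041]
1
4.55 [0.46013504 0.09200501 0.26122148] [-1.09247924 -0.11960083  0.41301096]
pred px 256.765163956893 198.65058640516108
```

View pics/w1.png

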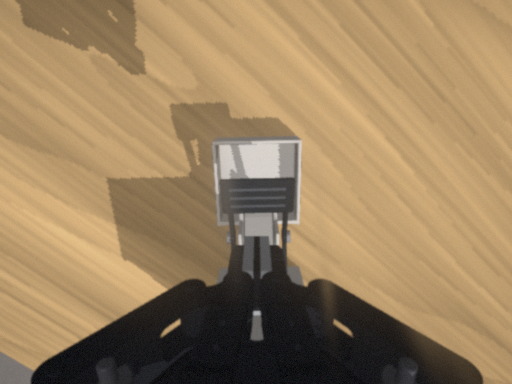

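The wrist view shows the paddle aligned with the tool, spanning about columns 221–299 and rows 178–213. Its centre is about (259.5,195.5) against a predicted (257,199), so it agrees within 3 mm. The tray is empty below it. I'll correct and press.

```bash
python3 - <<'E'
from h import *
w=pickle.load(open('pics/w1.pkl','rb'));t=pickle.load(open('pics/t0.pkl','rb'))
Q=onz(w,259.5,195.5,.096);print(Q,two(w,(259.5,195.5),t,(233.68,202.81)))
C=(Q+P)/2; f0=np.array(get_obs()['wrist_force'])
def st(m): o=get_obs();print(m,round(o['time_s'],2),np.round(o['tool_pos'],4),np.round(np.array(o['wrist_force'])-f0,2))
move_l([*C[:2],.19],.15);sleep(.2);f0=np.array(get_obs()['wrist_force']);st('above')
print(move_l([*C[:2],.155],.03,contact_N=1.5));st('contact')
F=C-.005*ex
z=get_obs()['tool_pos'][2]
print(move_l([*F[:2],.144],.04,contact_N=12));st('near')
print(move_l([*F[:2],.125],.012,contact_N=8));st('stop')
sleep(1.0);st('held')
snap('top','t2');snap('wrist','w2');snap('scene','s2')
a=cv2.imread('pics/t2.png')[150:240,190:280];b=cv2.imread('pics/w2.png')[60:320,126:386]
cv2.imwrite('pics/c2.png',np.hstack([cv2.resize(a,(400,400),interpolation=2),cv2.resize(b,(400,400),interpolation=2)]))
E
```

```text
[0.4556501  0.09209004 0.096     ] (array([0.45900272, 0.09367535, 0.08535912]), np.float64(0.0022384884553283226))
above 5.37 [0.4581 0.0922 0.191 ] [0. 0. 0.]
True
contact 6.12 [0.4572 0.0921 0.1676] [ 1.22 -0.12  0.63]
False
near 6.88 [0.4539 0.0889 0.1441] [ 1.06 -0.62  3.69]
True
stop 7.62 [0.454  0.089  0.1383] [-2.   -1.14  8.9 ]
held 8.62 [0.454  0.089  0.1383] [-1.88 -0.64  9.24]
```

View pics/c2.png

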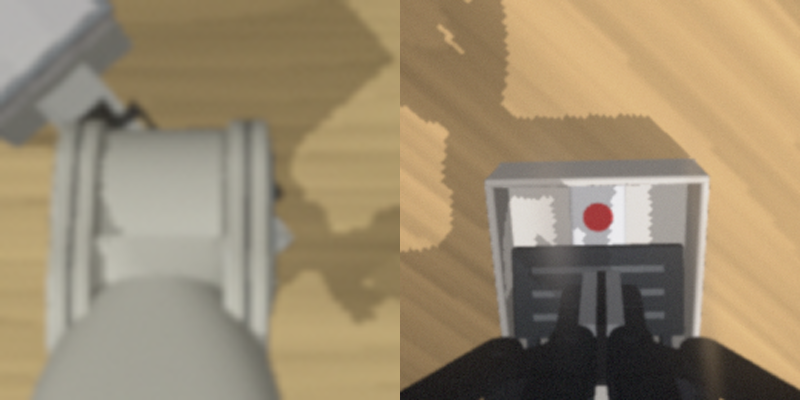

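The force rose to 9 N at z ≈ 0.065, so the lever is on its stop. One tab (red dot) shows in the tray ahead of the paddle, and the other may be hidden underneath it. I'll hold a little longer, release, retreat and look.

```bash
python3 - <<'E'
from h import *
sleep(1.5)
o=get_obs();p=o['tool_pos'];print(o['time_s'],o['wrist_force'])
c=snap('wrist','w2b')
print('diff',np.abs(c['img'].astype(int)-pickle.load(open('pics/w2.pkl','rb'))['img']).max())
move_l([p[0],p[1],.18],.05); move_l([p[0],p[1],.30],.2)
q=np.array([p[0],p[1],.30])-.06*ex
move_l(q,.2); w=snap('wrist','w3')
goto_joints([-45,*get_obs()['joint_pos'][1:]]); 
snap('top','t3');snap('scene','s3');o=get_obs();print(o['time_s'],o['tool_pos'])
a=cv2.imread('pics/t3.png')[110:230,145:265];b=cv2.imread('pics/w3.png')[20:320,106:406]
cv2.imwrite('pics/c3.png',np.hstack([cv2.resize(a,(400,400),interpolation=2),cv2.resize(b,(400,400),interpolation=2)]))
E
```

```text
10.275 [-2.25943538  0.25216325  9.58909648]
diff 28
13.75 [ 0.34483675 -0.22490889  0.29939407]
```

View pics/c3.png

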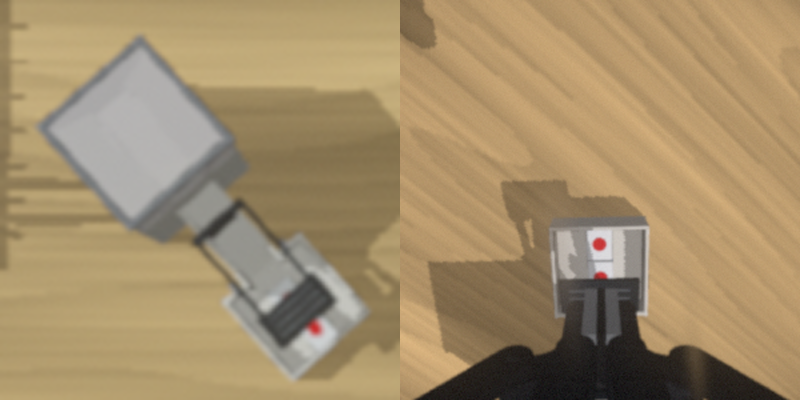

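Both red dots are now in the tray, at wrist crop (600,244) and (600,276). The chute is empty and the paddle looks back up. I'll check positions, the lever against the first picture, and the other objects numerically.

```bash
python3 - <<'E'
from h import *
L=lambda f:pickle.load(open(f'pics/{f}.pkl','rb'))
w,t0,t3=L('w3'),L('t0'),L('t3')
G=P+.104*ex; ey=np.array([-ex[1],ex[0],0])
im=w['img'].astype(int);m=((im[...,0]>130)&(im[...,1]<80)).astype(np.uint8)
n,l,s,ce=cv2.connectedComponentsWithStats(m)
for i in range(1,n):
    if s[i,4]>8:
        for z in(.022,.04):
            d=onz(w,*ce[i],z)-G; print(ce[i],s[i,4],z,'disp xy',d@ex,d@ey)
d=np.abs(t3['img'].astype(int)-t0['img']).max(2)
for nm,(x0,x1,y0,y1) in dict(rack=(45,145,85,200),brush=(330,360,110,190),basket=(380,460,110,210),filter=(332,372,203,238),paddle=(222,246,192,205)).items(): print(nm,(d[y0:y1,x0:x1]>40).sum())
for t in(t0,t3):
    g=t['img'].max(2)[185:222,215:255];y,x=np.where(g<85);print(x.mean()+215,y.mean()+185,len(x))
E
```

```text
[255.31372549 202.78431373] 51 0.022 disp xy -0.12570928420940636 0.0001374636180038267
[255.31372549 202.78431373] 51 0.04 disp xy -0.13232666560339737 0.0002087160842837192
[255.96666667 226.56666667] 30 0.022 disp xy -0.0909477495498897 0.0009444629339345435
[255.96666667 226.56666667] 30 0.04 disp xy -0.09936611888976764 0.0009739049319895363
rack 0
brush 0
basket 0
filter 40
paddle 0
233.68316831683168 202.8118811881188 202
233.7596153846154 202.81730769230768 208
```

```bash
python3 - <<'E'
from h import *
goto_joints([-25,*get_obs()['joint_pos'][1:]]);sleep(.5)
c=snap('top','t4');t0=pickle.load(open('pics/t0.pkl','rb'))
d=np.abs(c['img'].astype(int)-t0['img']).max(2);print((d[203:238,332:372]>40).sum(),get_obs()['time_s'])
print(sign_off())
E
```

```text
658 14.925
the job is handed in; nothing more can be done
None
```

I pressed the paddle down with the closed fingertips, held it about 2.6 s, let the lever come back up, and handed the job in at about 15 s. The interface reports no verdict.

- **Lever at its stop:** the force rose to about 9 N, against a 4 N spring, at a fingertip height of about 65 mm.
- **Tabs:** both red dots are in the tray, on its centre line at about x = -126 mm and -91 mm in the dispenser's frame. Both are within the -150 to -50 mm limits. The chute was empty. During the press I could see only one tab, because the paddle hid the other. I confirmed the second after release.
- **Lever back up:** the paddle sits within 0.1 pixel of where it was in the first top picture.
- **Other items:** the rack, brush and basket show no change between the top pictures.
- **Filter check failed:** the filter area differed by 40 pixels after I moved the arm aside, and by 658 pixels after I swung it a little further. I think this is the arm or its shadow over the filter in the top view, since the fingertips passed about 0.1 m or more above it, but I have no clear final picture of the filter.
- **Height disagreement:** a two-view check of the paddle height with the wrist camera gave 85 mm against 97 mm from the fixed cameras. Contact at a fingertip height of 95 mm settled it.

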